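Pop the battery hatch of the cordless drive unit

TASK

The cordless drive unit of the hand polisher is due for fresh cells: switch it off by pressing down the white-dotted end of its red rocker, and only then give its light grey battery hatch a single press near its ribbed front edge, so that the push-push latch lets go, the hatch springs up, and it is left standing fully open. Do it all with the fingertips: pick nothing up, and leave the unit and the things lying around it where they are.

Things in the scene. Friction and masses are not known exactly. Their poses are not given: they have to be found in the camera images.
- drive_unit: Dark blue-grey box, 110 (x) x 150 (y) x 62 mm high (deck), 1.1 to 1.8 kg, loose on rubber feet. Origin: centre of its underside; x from its front (with the black dial, towards the robot) to its rear, y to its left, z up. On the deck: red rocker (left, centre x -5, y +42 mm) and light grey hatch (right, x -56 to +40, y -67 to -3 mm, top face z 65 mm, wrapped down over the front edge).
- rocker_off_end (a point): Point on top of the red rocker, at the white dot near its front end (towards the robot): at x -20, y +42, z 75 mm of the unit while on, 6 mm lower when off. The rocker is 41 mm long (along the unit's x), 22 mm wide and turns about its middle; the bezel round it is 65 mm above the bench.
- rocker (a joint): Angle of the rocker switch, rad: 0 on (dotted front end up, as at the start), 0.4 off (dotted front end down). An over-centre spring snaps it to either side from 0.2 and keeps it there; pressed at the dot it takes about 3 N.
- hatch_press (a point): Point on top of the battery hatch, on its centre line, 30 mm behind its front edge, just behind the raised thumb ribs, 66 mm in front of the hinge: at x -26, y -35, z 65 mm of the unit while shut. Turns with the hatch. The hatch is 96 mm long, 64 mm wide, 4 mm thick; its hinge lies along the unit's y at the rear, x +40, z 62 mm.
- hatch (a joint): Angle of the hatch, rad: 0 to 0.02 latched shut, negative pressed in (stop -0.14, 9 mm down at hatch_press), 1.25 fully open (stop). Pressed past -0.08 (5 mm, 4 to 5 N at hatch_press; to the stop is fine) and released, the latch lets go and a spring swings it up to its stop in about 1 s, following the finger, and keeps it there. Pushed down again it would latch shut.
- latch_pin (a joint): Place of the latch's small steel follower pin inside the battery bay, under the hatch, m: 0 while latched, +0.006 once the latch has let go and as long as the hatch is open, below -0.008 only while an open hatch is being pushed shut again. Not to be touched.
- mandrel_0: Bystander: red mounted point on a steel shank, 52 mm long, 10 mm thick, lying on the bench to the left of the unit. Origin: centre of its underside.
- mandrel_1: Bystander: blue mounted point on a steel shank, 52 mm long, 10 mm thick, lying farther left near the front of the bench. Origin: centre of its underside.
- ring_blank_0: Bystander: silver ring blank, 36 x 41 x 8 mm, lying on the bench to the left of the unit. Origin: centre of its underside.
- ring_blank_1: Bystander: brass-coloured ring blank, 30 x 35 x 8 mm, lying farther left near the front of the bench. Origin: centre of its underside.
- caliper: Bystander: steel vernier caliper, 69 x 205 x 8 mm, lying on the left part of the bench. Origin: centre of its underside.
- compound_red: Bystander: red bar of polishing compound, 34 x 70 x 29 mm, on the left part of the bench. Origin: centre of its underside.
- screwdriver_1: Bystander: small blue-handled screwdriver, 120 mm long, 18 mm thick, lying at the rear left. Origin: centre of its underside.

How it is judged (in metres and radians):
On the way, in this order (a step that is already met when the one before it is completed fails the run):
1. the rocker is switched off while the hatch is still shut (value of joint rocker above 0.3 rad and value of joint hatch between -0.03 and 0.05 rad), for 0.2 s.
2. the hatch is pressed into the unit (value of joint hatch below -0.05 rad), for 0.01 s.
3. the hatch has sprung fully open (value of joint hatch above 1.1 rad), for 0.3 s.
At the end, for the whole second after the job is handed in: The rocker is off (joint above 0.3 rad), the hatch stands at rest fully open (joint above 1.1 rad), the drive unit is at rest flat on the bench within 20 mm of where it stood, and every bystander is within 20 mm of where it lay (value of joint rocker above 0.3 rad and value of joint hatch above 1.1 rad and velocity of joint hatch between -0.1 and 0.1 rad/s and distance of each of drive_unit, mandrel_0, mandrel_1, ring_blank_0, ring_blank_1, caliper, compound_red, screwdriver_1 from where it was at the start of the episode below 0.02 m and angle between drive_unit's own z axis and vertical below 0.05 rad and linear speed of drive_unit below 0.02 m/s); the robot touches nothing.
It fails at once if the hatch opened while the unit was still switched on (value of joint hatch above 0.1 rad and value of joint rocker below 0.2 rad).
It fails at once if the hatch was pushed shut again after it had sprung open (more than one press) (value of joint latch_pin below -0.008 m).
It fails at once if the drive unit was lifted, tipped or shoved more than 20 mm (height (world z) of drive_unit above 0.01 m or angle between drive_unit's own z axis and vertical above 0.1 rad or distance of drive_unit from where it was at the start of the episode above 0.02 m).
It fails at once if a bystander was moved more than 20 mm (distance of any of mandrel_0, mandrel_1, ring_blank_0, ring_blank_1, caliper, compound_red, screwdriver_1 from where it was at the start of the episode above 0.02 m).
It also fails if it takes over 38 s, if anything falls off the work surface, if the arm or the gripper's body presses on something with over 40 N, if the wrist force passes 120 N, or if a joint passes its speed limit or range.

ROBOT

A 6-joint arm with a two-finger parallel gripper is mounted at the origin on a cart in front of the work surface, level with it; the furniture and walls round the work are solid. World frame = base frame: x ahead of the robot, y to its left, z up, the work surface at z = 0. Lengths are in mm, angles in rad, forces in N, time in s.
With the tool pointing down it reaches from about 350 to 775 mm from the base axis. Payload 7.3 kg.
Tool frame: the origin (TCP) lies at the very end of the fingers, on their centre line; the grasp point (between the pads) lies bot.grip_point_offset behind it (bot.grip_point_offset is the distance from the TCP to the grasp point, in mm); z points along the fingers, y is the line along which they close (so a half turn about z gives the same grasp; the last joint's range is limited). The gripper opens to 92 mm and grips with 3 to 60 N. Pads are 19 mm wide; open, the fingers measure 130 mm over their backs; the gripper's body (75 mm by 190 mm) begins 47 mm behind the grasp point.
Start: joints at [1.118, 0.342, 1.524, -0, 1.275, -0.146], TCP at [158.54, 500.51, 226.741] pointing down, gripper open.
Joint ranges: [-2.53, 2.53], [-0.77, 2.02], [0.04, 2.7], [-1, 4.14], [0.28, 2.66], [-3.11, 3.11]. Speed limits (rad/s): [2.57, 2.57, 3.14, 3.14, 3.14, 3.14].

INTERFACE

Orientations are given as [roll, pitch, yaw] about the fixed x, y, z axes, in that order (R = Rz(yaw) Ry(pitch) Rx(roll)).
In Python, from plant import bot gives the robot as it stands. The module is installed in compiled form; this text tells all that it offers.
- The arm moves only by the tool carry_out, never from a script. Its argument "plan" is a list of rows, each an object of numbers: "tx", "ty", "tz": the shift along the world's x, y, z in mm; "rx", "ry", "rz": the turn, a rotation vector about the world's x, y, z in rad. A call has 1 to 12 rows; each row shifts and turns the commanded pose from where the row before left it; what a row does not reach is not made up. A row lasts 1/10 s, in which the tool goes at most 50 mm and 8.59 degrees, less where a joint would pass 70% of its speed; a pose out of reach is approached as far as the arm can. A call with a gripper value outside its range is refused whole. "gripper" is the closure, from 0 (fully open) to 1 (shut), set as the call begins (left out, the last holds). The fingers move at their own pace and stop on an object; the grip force is fixed at half the most. Time passes only in rows, so rows that do not move let the fingers close. It gives the time, the measured TCP pose, the force, the opening and the grip force at its end, in the units of the state.
- bot.get_obs(): the state, without advancing time (a new reading comes with each control period).
- bot.capture(name): name is "scene" or "top" or "wrist"; returns the picture (420x560x3 uint8, red, green, blue); there is no depth.
- bot.camera_model(name): a dict with "camera_matrix" (3x3 intrinsics, pixels), "R" (3x3) and "t" (3): a world point X has camera coordinates R X + t. Camera axes: x right, y down, z forward; pixel columns grow to the right and rows downward; lengths in mm; the calibration is good to about 2 mm. A picture is of the moment at which its call begins: read the wrist's pose just before it. camera_model takes no time and is no camera call; for the wrist camera it gives the pose at the moment of the call.
- bot.close_job(): hands the job in; it is judged then, once.
The state is a dict: "time": time; "joint_positions": joint angles; "dq": joint speeds; "tau": joint torques, N m; "tool_pos": TCP position; "tcp_rot": TCP orientation; "contact_force": force on the tool from outside, world axes, zero at the start; "moment": the same for the moment, N m; "grip_width": finger opening in mm; "finger_force": force on a finger pad.
Only numpy, scipy, OpenCV 4.12 (cv2) and the standard library are available. Lean on these libraries where they do the work, as an engineer would, in place of code of your own. Each camera call takes 0.05 s, during which the arm holds its last target. There are 200 camera calls.

## Working session

There is one attempt and no reset: what is moved stays moved. The work goes in short steps, Python scripts to look and compute and a tool call to move; the robot and the scene stay as the last step left them, time stands still between calls to the robot, and variables do not carry over. Pictures are saved under pics/ and viewed, at most 10 in all, crops included, and the job is handed in when it is done.

Besides the shell and the picture viewer there is one more tool, called after "Request:" as a command line: name --argument value ..., lists and objects as JSON in quotes. carry_out: Moves the arm, as the interface text tells. Its arguments: {"type":"object","properties":{"plan":{"type":"array"},"gripper":{"type":"number"}},"required":["plan"]}

```bash
mkdir -p pics
python3 - <<'E'
from plant import bot
import cv2
for n in("scene","top"):
    cv2.imwrite(f"pics/{n}0.png",bot.capture(n)[:,:,::-1])
    m=bot.camera_model(n);print(n,m)
print(bot.get_obs(),bot.grip_point_offset)
E
```

```text
scene {'camera_matrix': array([[442.17642608,   0.        , 275.74298777],
       [  0.        , 442.17642608, 211.860557  ],
       [  0.        ,   0.        ,   1.        ]]), 'R': array([[ 0.81821147, -0.57489376,  0.00521229],
       [-0.26370328, -0.38333826, -0.88516234],
       [ 0.51087237,  0.72287547, -0.46525313]]), 't': array([-363.92599524,  221.77789009,  567.47928926])}
top {'camera_matrix': array([[470.03490191,   0.        , 286.28243969],
       [  0.        , 470.03490191, 214.09643678],
       [  0.        ,   0.        ,   1.        ]]), 'R': array([[ 1.44337056e-03, -9.99956709e-01, -9.19218097e-03],
       [-9.92391544e-01, -3.00645579e-04, -1.23121616e-01],
       [ 1.23113522e-01,  9.29995279e-03, -9.92349017e-01]]), 't': array([  96.70286606,  512.48267725, 1023.55709567])}
{'time': 0.1, 'joint_positions': array([ 1.11801703e+00,  3.42660068e-01,  1.52492135e+00,  3.15775178e-05,
        1.27543429e+00, -1.45995019e-01]), 'dq': array([-0.00021054, -0.00240593, -0.00158909, -0.00013348,  0.00021434,
       -0.00089637]), 'tau': array([ 1.97666013e-03, -4.31998301e+01, -2.44697267e+01,  7.19775120e-02,
        5.24438848e-02, -2.83681942e-05]), 'tool_pos': array([158.34938453, 500.15920096, 226.11088356]), 'tcp_rot': array([-3.14018914e+00, -2.36896655e-04,  2.83479900e+00]), 'contact_force': array([-0.14193997,  0.37521827, -0.09419531]), 'moment': array([-0.00763429,  0.06055365,  0.01762337]), 'finger_force': 0.0, 'grip_width': 91.98421919050764} 18.8
```

View pics/top0.png

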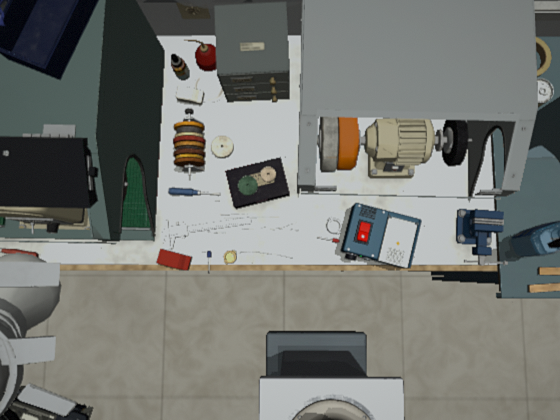

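View pics/scene0.png

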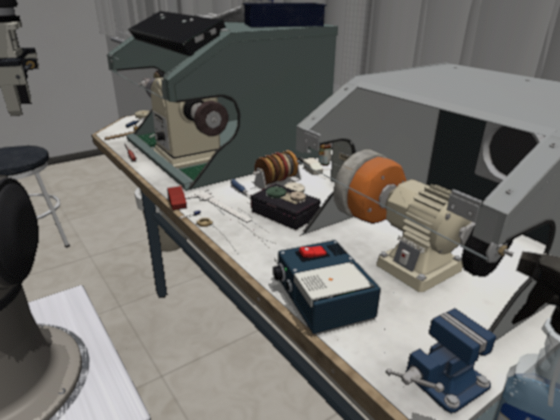

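The top view shows the unit at about (380,236), yawed slightly, with the red rocker at (364,232) and the hatch at (400,243). A guard hood stands behind it. Next I'll measure the rocker and hatch by colour.

```bash
cat > h.py <<'E'
import numpy as np,cv2
def ray(m,uv,z):
    d=m["R"].T@np.linalg.solve(m["camera_matrix"],[uv[0],uv[1],1.]);c=-m["R"].T@m["t"]
    return c+d*(z-c[2])/d[2]
def proj(m,X):
    p=m["camera_matrix"]@(m["R"]@np.array(X,float)+m["t"]);return p[:2]/p[2]
def red(im,roi):
    a,b,c,d=roi;h=cv2.cvtColor(im[c:d,a:b],cv2.COLOR_RGB2HSV)
    k=(((h[...,0]<8)|(h[...,0]>172))&(h[...,1]>170)&(h[...,2]>110)).astype(np.uint8)
    n,l,s,ce=cv2.connectedComponentsWithStats(k);i=1+np.argmax(s[1:,4]);return ce[i]+[a,c],s[i],(l==i).astype(np.uint8)
E
python3 - <<'E'
from plant import bot
from h import *
im=cv2.imread("pics/top0.png")[:,:,::-1].copy();m=bot.camera_model("top")
c,s,k=red(im,(340,420,200,270));print("rocker",c,s,ray(m,c,72))
x0,y0,x1,y1=340,200,425,270
h=cv2.cvtColor(im[y0:y1,x0:x1],cv2.COLOR_RGB2HSV);hh=h[...,0].astype(int)
blue=((hh>90)&(hh<125)&(h[...,1]>60)).astype(np.uint8)
light=((h[...,1]<45)&(h[...,2]>150)).astype(np.uint8)
for n,kk in(("light",light),):
    kk=cv2.morphologyEx(kk,cv2.MORPH_OPEN,np.ones((3,3)))
    nn,l,st,ce=cv2.connectedComponentsWithStats(kk,connectivity=4)
    for i in range(1,nn):
        if st[i,4]>150:
            r=cv2.minAreaRect(np.argwhere(l==i)[:,::-1].astype(np.float32)+[x0,y0] if 0 else (np.argwhere(l==i)[:,::-1]+[x0,y0]).astype(np.float32))
            B=cv2.boxPoints(r);print(n,st[i],ce[i]+[x0,y0]);print(np.array([ray(m,b,65) for b in B]).round(0))
ms=bot.camera_model("scene");ims=cv2.imread("pics/scene0.png")[:,:,::-1].copy()
c2,s2,_=red(ims,(290,340,235,265));print("scene",c2,s2,ray(ms,c2,72))
cv2.imwrite("pics/crop.png",np.hstack([cv2.resize(im[195:275,335:425,::-1],None,fx=4.4,fy=4.4,interpolation=2),cv2.resize(ims[225:340,255:385,::-1],(398,352),interpolation=2)]))
E
```

```text
rocker [363.4519774  230.92655367] [ 17  22  14  20 177] [471.07794014 -69.01382154  72.        ]
light [   0    0   85   65 1349] [396.69088213 217.66938473]
[[ 539.  -20.   65.]
 [ 539. -203.   65.]
 [ 401. -198.   65.]
 [ 400.  -19.   65.]]
light [  39   18   38   49 1311] [397.61632342 241.7726926 ]
[[ 408. -100.   65.]
 [ 504. -125.   65.]
 [ 490. -186.   65.]
 [ 394. -161.   65.]]
scene [313.32317073 250.96341463] [ 10  12  26   9 164] [466.63270589 -74.47326084  72.        ]
```

View pics/crop.png

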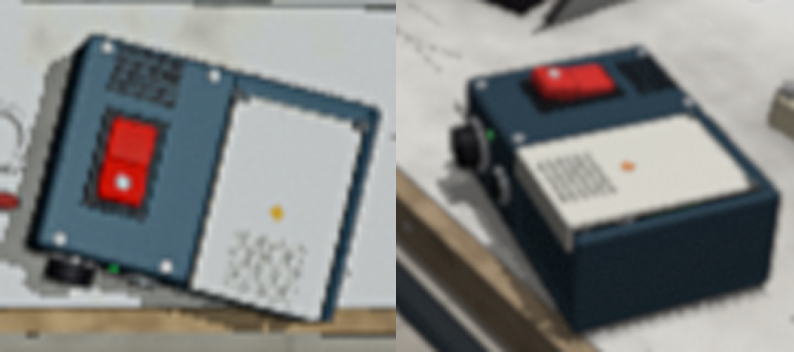

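The crop shows the dot on the rocker's near-left end and the rib texture on the hatch's near end. The hatch box comes out at 99 x 62 mm with a yaw of about -0.25, as expected. That puts the unit's origin at about (467,-112), which predicts the rocker at (473,-70); I measured (471,-69). The dot is at about (458,-66) and hatch_press at about (433,-139). I'll approach high with the fingers shut.

Request:
carry_out --plan '[{"tx":12,"ty":-22},{"tx":22,"ty":-42,"rz":0.005},{"tx":22,"ty":-42,"rz":0.005},{"tx":22,"ty":-42,"rz":0.005},{"tx":22,"ty":-42,"rz":0.005},{"tx":22,"ty":-42,"rz":0.005},{"tx":22,"ty":-42,"rz":0.005},{"tx":22,"ty":-42,"rz":0.005},{"tx":22,"ty":-42,"rz":0.005},{"tx":22,"ty":-42,"rz":0.005},{"tx":22,"ty":-42,"rz":0.005},{"tx":12,"ty":-22,"rz":0.004}]' --gripper 1

```text
invalid input at $.plan[0]: expected keys tx, ty, tz, rx, ry, rz
```

Request:
carry_out --plan '[{"tx":12,"ty":-22,"tz":0,"rx":0,"ry":0,"rz":0},{"tx":22,"ty":-42,"tz":0,"rx":0,"ry":0,"rz":0.005},{"tx":22,"ty":-42,"tz":0,"rx":0,"ry":0,"rz":0.005},{"tx":22,"ty":-42,"tz":0,"rx":0,"ry":0,"rz":0.005},{"tx":22,"ty":-42,"tz":0,"rx":0,"ry":0,"rz":0.005},{"tx":22,"ty":-42,"tz":0,"rx":0,"ry":0,"rz":0.005},{"tx":22,"ty":-42,"tz":0,"rx":0,"ry":0,"rz":0.005},{"tx":22,"ty":-42,"tz":0,"rx":0,"ry":0,"rz":0.005},{"tx":22,"ty":-42,"tz":0,"rx":0,"ry":0,"rz":0.005},{"tx":22,"ty":-42,"tz":0,"rx":0,"ry":0,"rz":0.005},{"tx":22,"ty":-42,"tz":0,"rx":0,"ry":0,"rz":0.005},{"tx":12,"ty":-22,"tz":0,"rx":0,"ry":0,"rz":0.004}]' --gripper 1

```text
time: 1.3
tool_pos: [403.6, 33.5, 226.6]
tcp_rot: [-3.141, 0.0, 2.886]
contact_force: [0.6, 0.7, -0.1]
grip_width: 2.3
finger_force: 0.0
```

Request:
carry_out --plan '[{"tx":15,"ty":-35,"tz":0,"rx":0,"ry":0,"rz":0},{"tx":15,"ty":-35,"tz":0,"rx":0,"ry":0,"rz":0},{"tx":10,"ty":-20,"tz":0,"rx":0,"ry":0,"rz":0},{"tx":0,"ty":0,"tz":0,"rx":0,"ry":0,"rz":0},{"tx":0,"ty":0,"tz":0,"rx":0,"ry":0,"rz":0}]'

```text
time: 1.8
tool_pos: [442.1, -53.4, 226.3]
tcp_rot: [3.141, -0.002, 2.888]
contact_force: [-0.3, -0.1, 0.1]
grip_width: 0.5
finger_force: 0.0
```

Run:
```python
from plant import bot
from h import *
m=bot.camera_model("wrist");im=bot.capture("wrist");print(bot.get_obs()["tool_pos"])
for X in([458,-66,75],[433,-139,65],[473,-70,70]):
    p=proj(m,X);print(p);cv2.circle(im,tuple(int(v) for v in p),4,(0,255,0),1)
cv2.imwrite("pics/w1.png",im[:,:,::-1])
```

```text
[441.88243208 -52.81402615 226.39760089]
[271.81382133 206.91877186]
[186.93581949 197.32527785]
[271.9251594  221.40650045]
```

View pics/w1.png

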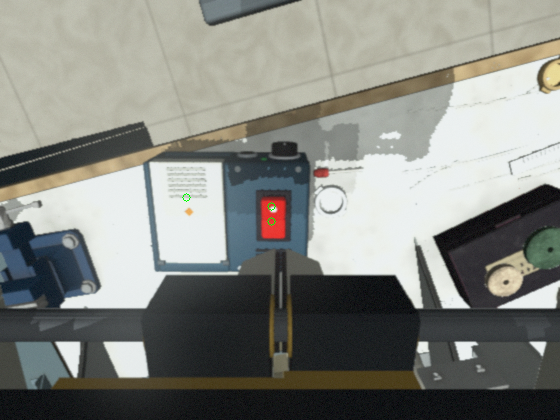

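The wrist picture shows the dot at (273,209), against a predicted (272,207). hatch_press falls just behind the ribs at (187,198), so the pose is confirmed. I'll descend over the dot.

Request:
carry_out --plan '[{"tx":8,"ty":-6,"tz":-30,"rx":0,"ry":0,"rz":0},{"tx":8,"ty":-7,"tz":-40,"rx":0,"ry":0,"rz":0},{"tx":0,"ty":0,"tz":-40,"rx":0,"ry":0,"rz":0},{"tx":0,"ty":0,"tz":-25,"rx":0,"ry":0,"rz":0},{"tx":0,"ty":0,"tz":-10,"rx":0,"ry":0,"rz":0},{"tx":0,"ty":0,"tz":0,"rx":0,"ry":0,"rz":0},{"tx":0,"ty":0,"tz":0,"rx":0,"ry":0,"rz":0}]'

```text
time: 2.55
tool_pos: [459.3, -66.2, 82.9]
tcp_rot: [3.142, 0.002, 2.89]
contact_force: [-0.1, 0.8, 0.2]
grip_width: 0.1
finger_force: 0.0
```

Request:
carry_out --plan '[{"tx":0,"ty":0,"tz":-2,"rx":0,"ry":0,"rz":0},{"tx":0,"ty":0,"tz":-2,"rx":0,"ry":0,"rz":0},{"tx":0,"ty":0,"tz":-2,"rx":0,"ry":0,"rz":0},{"tx":0,"ty":0,"tz":-1,"rx":0,"ry":0,"rz":0},{"tx":0,"ty":0,"tz":-1,"rx":0,"ry":0,"rz":0},{"tx":0,"ty":0,"tz":0,"rx":0,"ry":0,"rz":0}]'

```text
time: 3.15
tool_pos: [458.5, -66.5, 73.7]
tcp_rot: [3.142, -0.0, 2.889]
contact_force: [0.6, 0.6, -0.8]
grip_width: 0.5
finger_force: 0.0
```

Request:
carry_out --plan '[{"tx":0,"ty":0,"tz":-1,"rx":0,"ry":0,"rz":0},{"tx":0,"ty":0,"tz":-1,"rx":0,"ry":0,"rz":0},{"tx":0,"ty":0,"tz":0,"rx":0,"ry":0,"rz":0}]'

```text
time: 3.45
tool_pos: [458.5, -66.5, 71.5]
tcp_rot: [3.142, -0.0, 2.889]
contact_force: [-0.2, -0.9, 0.0]
grip_width: 0.4
finger_force: 0.0
```

Request:
carry_out --plan '[{"tx":0,"ty":0,"tz":-1,"rx":0,"ry":0,"rz":0},{"tx":0,"ty":0,"tz":-1,"rx":0,"ry":0,"rz":0},{"tx":0,"ty":0,"tz":0,"rx":0,"ry":0,"rz":0}]'

```text
time: 3.75
tool_pos: [458.4, -66.4, 70.3]
tcp_rot: [3.142, -0.0, 2.889]
contact_force: [-3.3, 1.4, 7.2]
grip_width: 0.5
finger_force: 4.3
```

Request:
carry_out --plan '[{"tx":0,"ty":0,"tz":15,"rx":0,"ry":0,"rz":0},{"tx":-5,"ty":-14,"tz":20,"rx":0,"ry":0,"rz":0},{"tx":-10,"ty":-30,"tz":5,"rx":0,"ry":0,"rz":0},{"tx":-10,"ty":-30,"tz":-10,"rx":0,"ry":0,"rz":0},{"tx":0,"ty":0,"tz":-10,"rx":0,"ry":0,"rz":0},{"tx":0,"ty":0,"tz":0,"rx":0,"ry":0,"rz":0}]'

```text
time: 4.35
tool_pos: [432.6, -140.3, 88.6]
tcp_rot: [3.141, -0.003, 2.887]
contact_force: [-0.3, 0.2, -0.0]
grip_width: 0.3
finger_force: 0.0
```

Run:
```python
from plant import bot
from h import *
m=bot.camera_model("wrist");im=bot.capture("wrist");t=bot.capture("scene");print(bot.get_obs()["tool_pos"],proj(m,[433,-139,65]))
o=cv2.imread("pics/scene0.png")[:,:,::-1]
f=lambda a:cv2.resize(a[235:265,290:340],(266,160),interpolation=2)
cv2.imwrite("pics/w2.png",np.hstack([im,np.vstack([f(o),f(t),np.zeros((100,266,3),np.uint8)])[:, :240]])[:,:,::-1])
```

```text
[ 433.44339136 -139.74745411   89.44354703] [284.6494806  248.39388312]
```

View pics/w2.png

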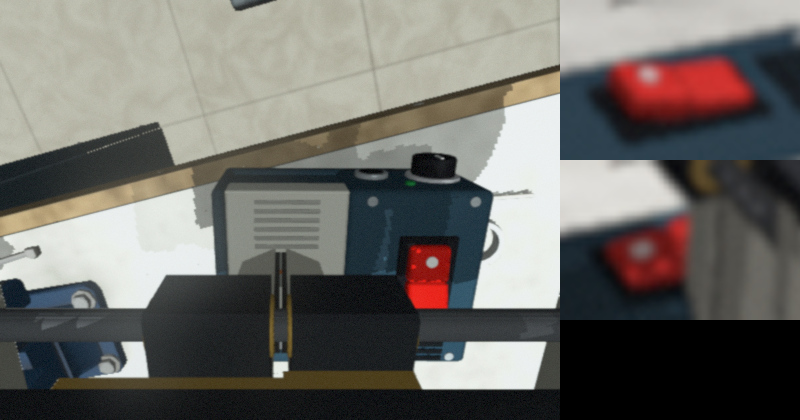

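The dotted half is now darker and lower, and the rear half stands up, so the rocker is off. The fingertips are over the hatch centre line, just behind the ribs at (282,250). Now the single press.

Request:
carry_out --plan '[{"tx":0,"ty":0,"tz":-10,"rx":0,"ry":0,"rz":0},{"tx":0,"ty":0,"tz":-8,"rx":0,"ry":0,"rz":0},{"tx":0,"ty":0,"tz":-4,"rx":0,"ry":0,"rz":0},{"tx":0,"ty":0,"tz":-3,"rx":0,"ry":0,"rz":0},{"tx":0,"ty":0,"tz":-3,"rx":0,"ry":0,"rz":0},{"tx":0,"ty":0,"tz":-2,"rx":0,"ry":0,"rz":0},{"tx":0,"ty":0,"tz":-2,"rx":0,"ry":0,"rz":0},{"tx":0,"ty":0,"tz":-1,"rx":0,"ry":0,"rz":0},{"tx":0,"ty":0,"tz":0,"rx":0,"ry":0,"rz":0}]'

```text
time: 5.35
tool_pos: [433.5, -140.2, 57.2]
tcp_rot: [3.141, -0.0, 2.889]
contact_force: [-3.2, 3.8, 10.5]
grip_width: 0.1
finger_force: 5.3
```

Request:
carry_out --plan '[{"tx":0,"ty":0,"tz":15,"rx":0,"ry":0,"rz":0},{"tx":-15,"ty":4,"tz":40,"rx":0,"ry":0,"rz":0},{"tx":-20,"ty":5,"tz":45,"rx":0,"ry":0,"rz":0},{"tx":-20,"ty":5,"tz":45,"rx":0,"ry":0,"rz":0},{"tx":-10,"ty":10,"tz":40,"rx":0,"ry":0,"rz":0},{"tx":0,"ty":40,"tz":20,"rx":0,"ry":0,"rz":0},{"tx":0,"ty":45,"tz":0,"rx":0,"ry":0,"rz":0},{"tx":0,"ty":45,"tz":0,"rx":0,"ry":0,"rz":0},{"tx":0,"ty":45,"tz":0,"rx":0,"ry":0,"rz":0},{"tx":0,"ty":40,"tz":0,"rx":0,"ry":0,"rz":0},{"tx":0,"ty":0,"tz":0,"rx":0,"ry":0,"rz":0},{"tx":0,"ty":0,"tz":0,"rx":0,"ry":0,"rz":0}]'

```text
time: 6.55
tool_pos: [368.7, 99.0, 261.7]
tcp_rot: [-3.141, 0.001, 2.892]
contact_force: [0.0, -0.3, -0.2]
grip_width: 0.3
finger_force: 0.0
```

Request:
carry_out --plan '[{"tx":0,"ty":0,"tz":0,"rx":0,"ry":0,"rz":0},{"tx":0,"ty":0,"tz":0,"rx":0,"ry":0,"rz":0},{"tx":0,"ty":0,"tz":0,"rx":0,"ry":0,"rz":0},{"tx":0,"ty":0,"tz":0,"rx":0,"ry":0,"rz":0},{"tx":0,"ty":0,"tz":0,"rx":0,"ry":0,"rz":0},{"tx":0,"ty":0,"tz":0,"rx":0,"ry":0,"rz":0},{"tx":0,"ty":0,"tz":0,"rx":0,"ry":0,"rz":0},{"tx":0,"ty":0,"tz":0,"rx":0,"ry":0,"rz":0}]'

```text
time: 7.35
tool_pos: [368.5, 98.5, 261.7]
tcp_rot: [3.141, 0.0, 2.889]
contact_force: [-0.4, -0.3, -0.6]
grip_width: 0.2
finger_force: 0.0
```

Run:
```python
from plant import bot
import cv2,numpy as np
s=bot.capture("scene");t=bot.capture("top")
cv2.imwrite("pics/end.png",np.hstack([cv2.resize(s[180:350,200:400],(400,340),interpolation=2),cv2.resize(t[170:280,320:450],(400,340),interpolation=2)])[:,:,::-1])
```

```text
(no output)
```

View pics/end.png

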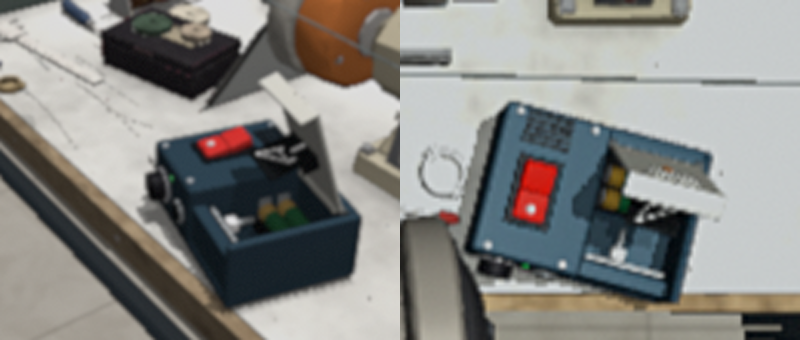

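The hatch stands fully open with the cells visible, the rocker is off, and the unit and the things around it look unmoved. I'm handing in the job.

```bash
python3 -c "
from plant import bot
print(bot.close_job())"
```

```text
the job is handed in; nothing more can be done
None
```

I switched the rocker off first, then gave the hatch one press; it sprang up and stands open in the last pictures, the unit and its neighbours look unmoved, and the job is handed in (no verdict was returned).

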